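# Snap a pattern plate onto the ejector of a bench rice-cake press and hold it down

### The job

Refit the rosette pattern plate (the one with the eight-petal flower, not the criss-cross one) in the bench rice-cake press: lay it in the square mould with its pattern up, then press on its middle until it clicks home on the snap stud. Do not stop at the click: keep pressing until the sprung ejector under the plate is fully down, and finish like that, still holding it down with the gripper, so that I can push in the lock pin. Leave the other plate, the stamp and the rice cakes where they are.

Things in the scene. Friction and masses are not known exactly. Their poses are not given: they have to be found in the camera images.
- plate_rosette: The plate to fit: white plastic, 48 x 48 mm square, 20 mm high, 45 g; raised rosette (12 mm centre boss, eight petals) on top, boss top 21.7 mm above the underside. Hollow open back (2.5 mm walls) with a snap lip inside its bottom edge. Lies on the board pattern up. Origin: centre of underside; z out of the patterned face; x, y along the sides. A quarter turn makes no difference to the fit.
- plate_lattice: The spare plate, to be left alone: same white plastic, size and origin, but with a raised criss-cross (diagonal lattice) pattern. It lies on the same board, in the other of the two places.
- press: Bench press of bare aluminium, fixed: upright square mould tube, 66 mm wide, on a base. Origin: on the table on the mould's axis; x to the back of the press, y to its left, along the mould's sides. Behind, the swung-back top plate (from 52 mm behind the axis, up to 95 mm high); in front a pulled-out lock pin, 30 mm high. Left and right are clear: fingers have most room when they close along its y.
- mould_mouth (a point): Centre of the mould's mouth in the plane of its upper rim, 62 mm above the table. The opening is 50.6 mm square with a 3 mm chamfer: about 1.3 mm wider than the plate on each side.
- stud_seat (a point): Centre of the ejector's flat top inside the mould, 15 mm below the mouth with the ejector up; moves with it. Four sprung barbs (the snap stud) rise 14 mm from it. A plate laid in rests on the barbs, underside 9 mm above this point. Pressed on its middle, resistance grows to 6 to 10 N at 6 mm, then drops suddenly as the plate clicks home, underside at this point.
- ejector (a joint): Travel of the sprung ejector in m, straight down: 0 = up, where its spring holds it; 0.012 = fully down, at its stop. It gives way only from about 13 N (after the click) and takes about 16 N to hold fully down; let go, it springs back.
- stamp: White plastic plunger stamp, 46 mm round and 43 mm high, standing on the board between and behind the plates; leave it alone. Origin: centre of its underside.
- cake_a: Rice cake, round, persimmon-shaped, 48 mm wide, 40 mm high, on the table between press and board; leave it alone. Origin: centre of its underside.
- cake_b: Second persimmon-shaped rice cake, 49 mm wide, 38 mm high, beside the first; leave it alone. Origin: centre of its underside.
- cake_c: Dark round rice cake, 50 mm wide, 30 mm high, beside the other two; leave it alone. Origin: centre of its underside.
- board: Wooden board, 170 x 230 x 12 mm, fixed; the plates and the stamp lie on it. Origin: centre of its underside; y along its long side.

How it is judged:
By the outcome, as a careful person would: the job done as asked, in the order asked, and still so for the second after the job is handed in, while the arm keeps its last pose, push and grip.
It also fails if it takes over 43 s, if anything falls off the work surface, if the arm or the gripper's body presses on something with over 40 N, if the wrist force passes 120 N, or if a joint passes its speed limit or range.

### The arm

A 7-joint arm with a two-finger parallel gripper is mounted at the origin on the work surface; the furniture and walls round the work are solid. World frame = base frame: x ahead of the robot, y to its left, z up, the work surface at z = 0. Lengths are in m, angles in rad, forces in N, time in s.
With the tool pointing down it reaches from about 0.425 to 0.95 m from the base axis. Payload 16.7 kg.
Tool frame: the origin (TCP) lies on the centre line of the jaws, within the pads' length; the fingertips stand 8 mm ahead of it and the grasp point (between the pads) lies 11 mm behind it; z points along the fingers, y is the line along which they close (so a half turn about z gives the same grasp; the last joint's range is limited). The gripper opens to 94 mm and grips with 3 to 60 N. Pads are 16 mm wide; open, the fingers measure 119 mm over their backs; the gripper's body (75 mm by 177 mm) begins 78 mm behind the grasp point.
Start: joints at [-1.381, 0.426, 0.074, 1.606, -0.034, 1.111, -0.067], TCP at [0.225, 0.636, 0.187] pointing down, gripper open.
Joint ranges: [-2.85, 2.85], [-0.5, 2.14], [-1.23, 1.37], [0.21, 2.46], [-1.02, 4.16], [0.16, 2.05], [-2.73, 2.73]. Speed limits (rad/s): [1.89, 1.89, 2.39, 2.39, 3.01, 3.01, 3.01].

### API

Orientations are given as a rotation vector (axis times angle).
In Python, from bench import bot gives the robot as it stands.
- The arm moves only by the shell command python3 shift.py 'ROWS' [FORCE]. ROWS is a JSON list of rows, 1 to 20 of them, each of 7 numbers: a rotation vector rx, ry, rz in units of 0.25 rad, then dx, dy, dz in units of 100 mm, then the opening from 0.0 (shut) to 1.0 (fully open); each row is the pose to reach, as a shift and turn from the pose commanded when the command began, along the tool's axes at that moment; what a row does not reach only later rows make up. A row lasts 1/12 s, in which the tool goes at most 0.0417 m and 0.125 rad, less where a joint would pass 70% of its speed; a pose out of reach is approached as far as the arm can. The fingers move at their own pace and stop on an object; FORCE is the grip in N (left out, the last holds). Time passes only in rows, so rows that do not move let the fingers close. It prints the time, the measured TCP pose, the force, the opening and the grip force at its end. Input that does not fit is refused with a message, and nothing moves.
- bot.sense(): the state, without advancing time (a new reading comes with each control period).
- bot.grab_frame(name): name is "side" or "top"; returns the picture (420x560x3 uint8, red, green, blue); there is no depth.
- bot.camera_model(name): a dict with "intrinsics" (3x3 intrinsics, pixels), "k1" (the pictures are not rectified: a ray, as slopes to the right and down, at radius r is drawn at 1 + k1 r^2 times it, then the intrinsics apply), "R" (3x3) and "t" (3): a world point X has camera coordinates R X + t. Camera axes: x right, y down, z forward; pixel columns grow to the right and rows downward; lengths in m; the calibration is good to about 2 mm. A picture is of the moment at which its call begins. camera_model takes no time and is no camera call.
- bot.hand_in(): hands the job in; it is judged then, once.
The state is a dict: "clock": time; "joint_pos": joint angles; "dq": joint speeds; "joint_efforts": joint torques, N m; "position": TCP position; "orientation": TCP orientation; "contact_force": force on the tool from outside, world axes, zero at the start; "moment": the same for the moment, N m; "opening": opening from 0.0 (shut) to 1.0 (fully open); "grip_force": force on a finger pad.
Only numpy, scipy, OpenCV 4.12 (cv2) and the standard library are available. Lean on these libraries where they do the work, as an engineer would, in place of code of your own. Each camera call takes 0.05 s, during which the arm holds its last target. There are 200 camera calls.

## Working session

There is one attempt and no reset: what is moved stays moved. The work goes in short steps, Python scripts to look and compute and a shell command to move; the robot and the scene stay as the last step left them, time stands still between calls to the robot, and variables do not carry over. Pictures are saved under pics/ and viewed, at most 10 in all, crops included, and the job is handed in when it is done.

```bash
ls; mkdir -p pics; python3 - <<'E'
from bench import bot
import cv2,numpy as np
s=bot.sense(); print({k:np.round(v,3).tolist() for k,v in s.items()})
for n in("side","top"):
    cv2.imwrite(f"pics/{n}0.png",bot.grab_frame(n)[...,::-1]); m=bot.camera_model(n); print(n,{k:np.round(v,4).tolist() for k,v in m.items()})
E
```

```text
bench.py
pics
shift.py
{'clock': 0.0, 'joint_pos': [-1.381, 0.427, 0.074, 1.607, -0.034, 1.111, -0.067], 'dq': [-0.0, 0.001, 0.001, -0.001, -0.001, -0.0, 0.002], 'joint_efforts': [0.002, -93.581, 3.668, -45.419, -0.049, 0.02, 0.0], 'position': [0.225, 0.636, 0.187], 'orientation': [-0.531, -3.096, 0.002], 'contact_force': [-0.199, -0.652, -0.565], 'moment': [0.055, -0.044, -0.015], 'grip_force': 0.0, 'opening': 1.001}
side {'intrinsics': [[458.5301, 0.0, 282.5997], [0.0, 458.5301, 215.7272], [0.0, 0.0, 1.0]], 'k1': 0.0104, 'R': [[-0.9991, 0.0383, 0.0185], [0.0107, 0.6481, -0.7614], [-0.0412, -0.7606, -0.648]], 't': [0.4995, 0.0298, 1.0568]}
top {'intrinsics': [[384.9907, 0.0, 274.5425], [0.0, 384.9907, 213.7903], [0.0, 0.0, 1.0]], 'k1': -0.0042, 'R': [[0.0234, -0.9995, 0.0226], [-0.9967, -0.0251, -0.0772], [0.0777, -0.0207, -0.9968]], 't': [0.0296, 0.5373, 0.8679]}
```

View pics/side0.png

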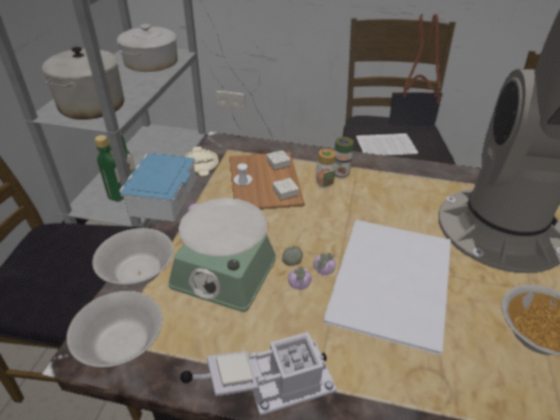

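View pics/top0.png

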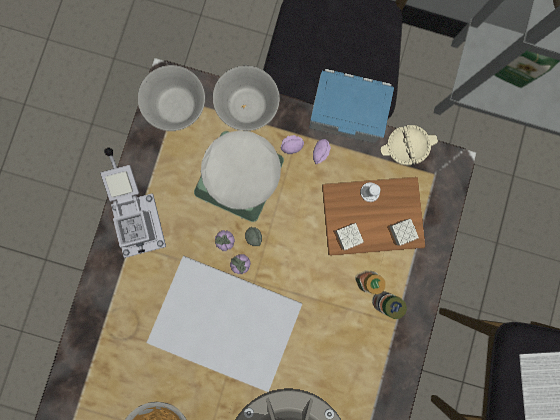

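```bash
python3 - <<'E'
from bench import bot
import cv2,numpy as np
f={n:np.mean([bot.grab_frame(n).astype(float) for _ in range(5)],0) for n in("side","top")}
np.savez("f0.npz",**f)
def c(n,x,y,w,h,s): return cv2.resize(f[n][y:y+h,x:x+w].astype(np.uint8)[...,::-1],None,fx=s,fy=s,interpolation=cv2.INTER_CUBIC)
cv2.imwrite("pics/a.png",np.vstack([c("top",320,172,110,85,7)[:,:770]]))
cv2.imwrite("pics/b.png",c("side",225,142,80,70,8))
cv2.imwrite("pics/c.png",c("top",95,140,80,70+50,5)); cv2.imwrite("pics/d.png",c("side",200,325,140,85,5))
cv2.imwrite("pics/e.png",np.hstack([cv2.resize(cv2.imread("pics/c.png"),None,fx=.708,fy=.708)[:425],cv2.imread("pics/d.png")[:, 200:]])) 
E
```

```text
(no output)
```

View pics/a.png

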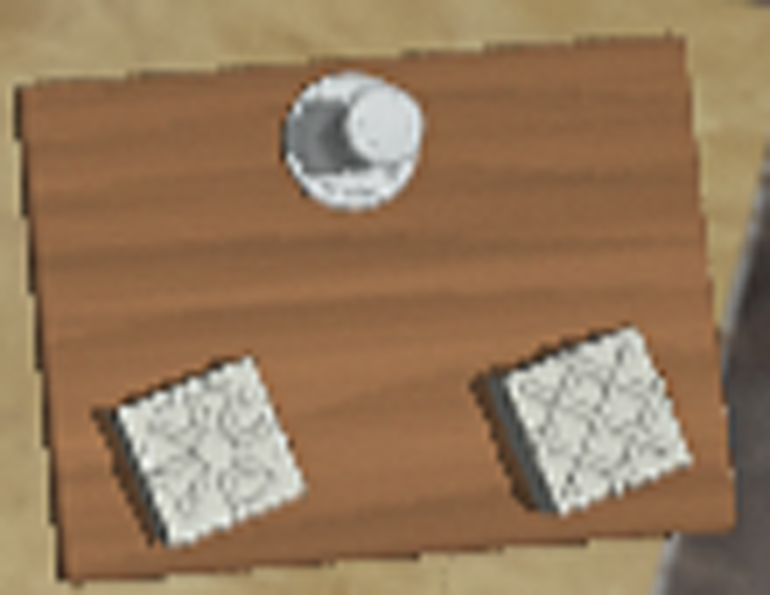

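View pics/b.png

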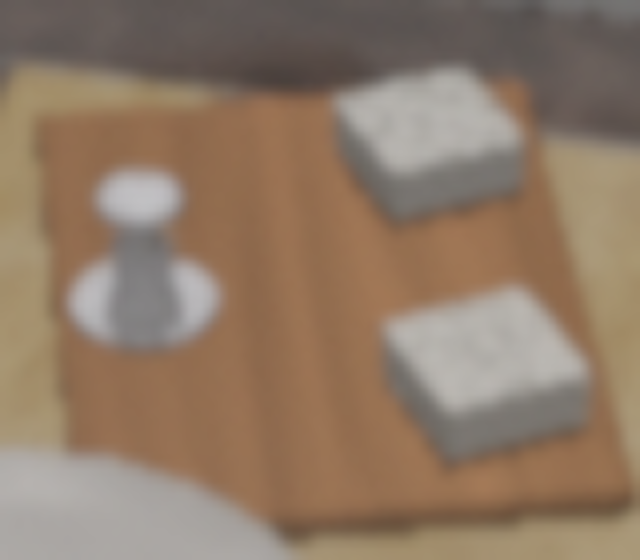

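View pics/c.png

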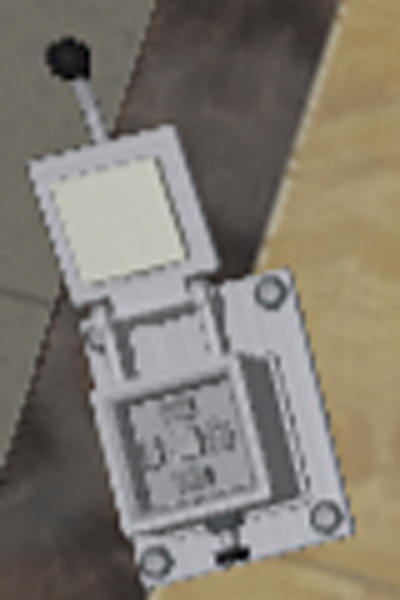

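View pics/d.png

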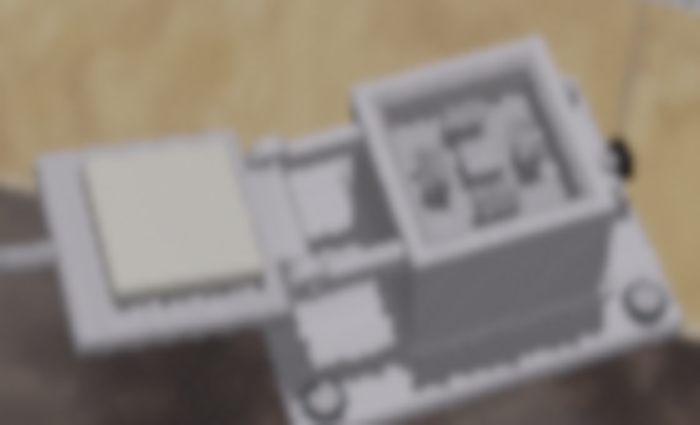

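The rosette plate is the left one in the top view (crop a: top-face corners (250,357), (303,490), (172,547), (118,410)) and the nearer, lower one in the side view (crop b: (388,327), (520,285), (588,372), (455,415)). The rim of the mould is seen in crop c (90,392), (235,358), (270,500), (130,530) and in crop d (352,90), (541,36), (614,205), (418,264).

```bash
cat > h.py <<'E'
from bench import bot
import cv2,numpy as np
from scipy.optimize import least_squares
from scipy.spatial.transform import Rotation as Ro
def proj(n,X):
    m=bot.camera_model(n); c=np.atleast_2d(X)@np.array(m["R"]).T+m["t"]; s=c[:,:2]/c[:,2:]
    s=s*(1+m["k1"]*(s**2).sum(1,keepdims=True)); K=np.array(m["intrinsics"]); return s@K[:2,:2].T+K[:2,2]
def un(c,s,ox,oy): return (np.array(c,float)+.5)/s-.5+[ox,oy]
def sq(p,size):
    h=size/2; a=np.array([[h,h],[h,-h],[-h,-h],[-h,h]]); c,s=np.cos(p[3]),np.sin(p[3])
    return np.c_[a@np.array([[c,s],[-s,c]])+p[:2],np.full(4,p[2])]
def fit(obs,p0,size=None):
    # match corners by nearest order in each view
    q=[]
    for n,px in obs.items():
        pr=proj(n,sq(p0,p0[4])); d=pr-pr.mean(0); o=px-px.mean(0)
        q.append((n,px[np.argmin(((d[:,None]-o[None])**2).sum(2),1)]))
    f=lambda p:np.concatenate([(proj(n,sq(p,size or p[4]))-x).ravel() for n,x in q])
    r=least_squares(f,p0); return r.x,np.round(r.fun.reshape(-1,2),1)
def state():
    s=bot.sense(); R=Ro.from_rotvec(s["orientation"]).as_matrix(); return s,np.array(s["position"]),R
E
python3 - <<'E'
from h import *
P={"top":un([(250,357),(303,490),(172,547),(118,410)],7,320,172),"side":un([(388,327),(520,285),(588,372),(455,415)],8,225,142)}
M={"top":un([(90,392),(235,358),(270,500),(130,530)],5,95,140),"side":un([(352,90),(541,36),(614,205),(418,264)],5,200,325)}
for nm,o,p0,sz in(("plate",P,[.5,-.1,.03,.3,.048],.048),("mould",M,[.45,.45,.06,.2,.066],.066)):
    # coarse centre from the two views
    g=least_squares(lambda x:np.concatenate([(proj(n,x)[0]-o[n].mean(0)) for n in o]),p0[:3]); p0[:3]=g.x
    for a in (0.3,):
        for S in(None,sz):
            r,e=fit(o,np.array(p0),S); print(nm,np.round(r,4),np.degrees(r[3]),e.tolist())
s,p,R=state(); print(p,R.round(3).tolist())
E
```

```text
plate [ 0.4888 -0.129   0.0336  0.4134  0.0466] 23.68813938709955 [[-0.1, 0.4], [-0.3, 0.2], [0.2, 0.1], [0.2, -0.2], [-0.5, -0.5], [-0.4, -0.1], [0.1, 0.6], [0.3, -0.0]]
plate [ 0.4888 -0.1291  0.0334  0.4134  0.048 ] 23.688693604075958 [[-0.5, 0.2], [-0.1, -0.2], [0.6, 0.3], [0.0, 0.2], [-0.7, -0.2], [-0.8, -0.1], [0.3, 0.4], [0.7, 0.1]]
mould [0.4935 0.3554 0.0618 0.2854 0.0641] 16.349796085716395 [[0.4, -0.1], [0.2, -0.8], [0.2, -0.8], [-0.8, 0.9], [0.0, -0.2], [0.6, -0.1], [-0.1, 0.5], [0.1, -0.1]]
mould [0.4935 0.3552 0.0616 0.2854 0.066 ] 16.350494661848487 [[0.0, -0.4], [0.7, -1.3], [0.8, -0.5], [-1.0, 1.4], [-0.3, 0.5], [-0.1, -0.4], [0.2, -0.1], [0.8, 0.2]]
[0.22496281 0.63636236 0.1874781 ] [[-0.943, 0.333, -0.0], [0.333, 0.943, -0.0], [0.0, -0.0, -1.0]]
```

```bash
cat >> h.py <<'E'
def d(*targets,yaw=None):
    "rows: shift in tool axes to world targets; turn so the tool y axis lies at yaw deg"
    s,p,R=state()
    a=np.degrees(np.arctan2(R[1,1],R[0,1]))
    rv=np.zeros(3)
    if yaw is not None:
        t=np.radians(yaw); y=np.array([np.cos(t),np.sin(t),0]); z=np.array([0,0,-1]); Rt=np.c_[np.cross(y,z),y,z]; rv=Ro.from_matrix(R.T@Rt).as_rotvec()
    print("p",p.round(4),"yaw",a.round(2),"tilt",R[:,2].round(4),"rv",rv.round(4))
    for t in targets: print(np.round(R.T@(np.array(t)-p),4))
E
python3 -c "
from h import *
d([.43,.25,.25],[.489,-.129,.12],yaw=113.7)"
```

```text
p [0.225  0.6364 0.1875] yaw 70.53 tilt [-0. -0. -1.] rv [-0.     -0.     -0.7535]
[-0.3221 -0.2959 -0.0625]
[-0.5041 -0.6336  0.0675]
```

The manual's scale: shifts go in units of 100 mm and turns go in units of 0.25 rad. Converting my numbers, -0.6336 m is -6.336, -0.504 m is -5.04, -0.7535 rad is -3.014.

```bash
python3 shift.py '[[0, 0, -1.6, -3.22, -2.96, -0.625, 1], [0, 0, -1.6, -3.22, -2.96, -0.625, 1], [0, 0, -1.6, -3.22, -2.96, -0.625, 1], [0, 0, -1.6, -3.22, -2.96, -0.625, 1], [0, 0, -1.6, -3.22, -2.96, -0.625, 1], [0, 0, -1.6, -3.22, -2.96, -0.625, 1], [0, 0, -1.6, -3.22, -2.96, -0.625, 1], [0, 0, -1.6, -3.22, -2.96, -0.625, 1], [0, 0, -1.6, -3.22, -2.96, -0.625, 1], [0, 0, -1.6, -3.22, -2.96, -0.625, 1], [0, 0, -1.6, -3.22, -2.96, -0.625, 1], [0, 0, -3.014, -5.04, -6.336, 0.2, 1], [0, 0, -3.014, -5.04, -6.336, 0.2, 1], [0, 0, -3.014, -5.04, -6.336, 0.2, 1], [0, 0, -3.014, -5.04, -6.336, 0.2, 1], [0, 0, -3.014, -5.04, -6.336, 0.2, 1], [0, 0, -3.014, -5.04, -6.336, 0.2, 1], [0, 0, -3.014, -5.04, -6.336, 0.2, 1], [0, 0, -3.014, -5.04, -6.336, 0.2, 1], [0, 0, -3.014, -5.04, -6.336, 0.2, 1]]'
python3 -c "
from h import *
print(state()[0]['joint_pos'],state()[0]['clock'])
d([.489,-.129,.12],[.489,-.129,.03],yaw=113.7)"
```

```text
clock: 2.27
position: [0.4839, -0.0983, 0.1747]
orientation: [-0.645, 3.073, -0.0]
contact_force: [0.9, 0.9, 0.0]
opening: 0.999
grip_force: 0.0
[-0.41309359  0.14660055  0.53774746  2.042863   -0.09105565  0.97338839
  2.15587564] 2.2667
p [ 0.4839 -0.0983  0.1747] yaw 113.72 tilt [ 1.2e-03  2.0e-04 -1.0e+00] rv [-0.0003  0.0012  0.0003]
[ 0.0078 -0.0301  0.0547]
[ 0.0079 -0.0301  0.1447]
```

Scaled: 0.07 m is 0.7, -0.03 m is -0.3.

```bash
python3 shift.py '[[0, 0, 0, 0.078, -0.3, 0.7, 0.85], [0, 0, 0, 0.078, -0.3, 0.7, 0.85], [0, 0, 0, 0.078, -0.3, 0.7, 0.85], [0, 0, 0, 0.078, -0.3, 0.7, 0.85]]'
python3 - <<'E'
from h import *
d([.489,-.129,.03],yaw=113.7)
f={n:bot.grab_frame(n) for n in("top","side")}
c=lambda n,x,y,w,h,s: cv2.resize(f[n][y:y+h,x:x+w][...,::-1],None,fx=s,fy=s,interpolation=cv2.INTER_CUBIC)
cv2.imwrite("pics/g.png",np.hstack([c("top",310,190,80,90,5),c("side",245,135,80,90,5)]))
print(proj("top",state()[1]),proj("side",state()[1]))
E
```

```text
clock: 2.6
position: [0.4878, -0.1275, 0.1039]
orientation: [0.642, -3.072, -0.0]
contact_force: [0.6, 0.9, 0.6]
opening: 0.851
grip_force: 0.0
p [ 0.4878 -0.1275  0.1039] yaw 113.6 tilt [-3.3e-03 -6.0e-04 -1.0e+00] rv [ 0.0007 -0.0032 -0.0018]
[-0.0007 -0.002   0.0739]
[[355.90428363 235.03286142]] [[285.81813135 160.79536829]]
```

View pics/g.png

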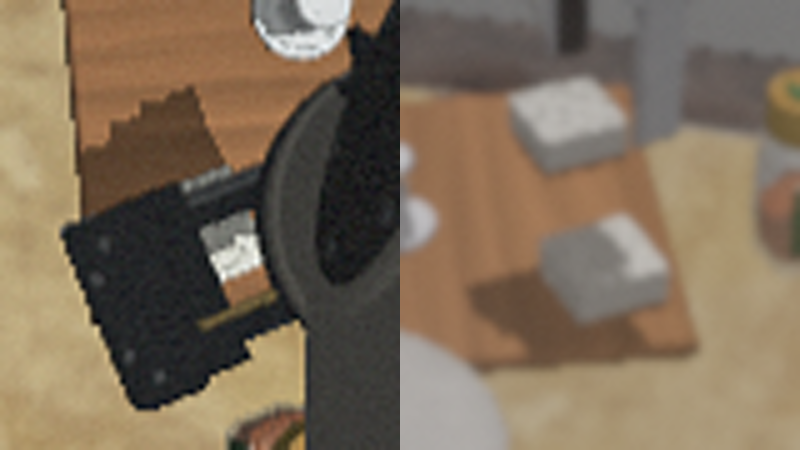

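The side crop shows the fingers at about (279,145) and (297,163) above the plate. I expected them about 8 px lower, so I check this numerically.

```bash
python3 - <<'E'
from h import *
s,p,R=state(); b=np.load("f0.npz")["side"]; f=bot.grab_frame("side").astype(float)
m=np.abs(f-b).max(2)>30
for v in range(132,190,2): print(v,''.join('#' if m[v,u] else '.' for u in range(262,322)))
for y in(.04,-.04,.0525,-.0525):
  for x in(-.008,.008): print(y,x,proj("side",p+R@[x,y,.008]).round(1))
print(p,s["opening"])
E
```

```text
132 .............########.......................................
134 ..............#######.......................................
136 ..............#######.......................................
138 ..............#######.......................................
140 ..............#######.......................................
142 ...............#####........................................
144 ...............####.........................................
146 ............................................................
148 ............................................................
150 ............................................................
152 ............................................................
154 ............................................................
156 ....................................##......................
158 ............................................................
160 ..............................########......................
162 ..............................######........................
164 ........................................................
[... 373 characters left out ...]
.....................
178 ............................................................
180 ................#######.....................................
182 ...........##############...................................
184 ............##############..................................
186 .............###############................................
188 ...............#############................................
0.04 -0.008 [[290.4 173.5]]
0.04 0.008 [[296.6 171.9]]
-0.04 -0.008 [[275.3 155.9]]
-0.04 0.008 [[281.4 154.4]]
0.0525 -0.008 [[292.9 176.5]]
0.0525 0.008 [[299.2 174.8]]
-0.0525 -0.008 [[273.1 153.3]]
-0.0525 0.008 [[279.1 151.8]]
[ 0.48957223 -0.12630201  0.10591538] 0.8519636970603581
```

```bash
python3 - <<'E'
from h import *
b=np.load("f0.npz")["side"]; F=[];P=[]
for _ in range(4): F.append(bot.grab_frame("side").astype(float)); P.append(bot.sense()["position"])
f=np.mean(F,0); print(np.round(P,4).tolist())
m=np.abs(f-b).max(2)
for v in range(128,184,2): print(v,' '.join('%3d'%m[v,u] for u in range(264,310,2)))
c=lambda f: cv2.resize(f[120:200,245:325].astype(np.uint8)[...,::-1],None,fx=5,fy=5,interpolation=cv2.INTER_CUBIC)
cv2.imwrite("pics/h.png",np.hstack([c(b),c(f)]))
E
```

```text
[[0.49, -0.126, 0.1063], [0.4899, -0.126, 0.1061], [0.4898, -0.1261, 0.106], [0.4896, -0.1262, 0.1057]]
128   2   1   1   1   6  22  51  73  73  39  20  55  45  12   9  28  18   6   3   5   5   4   5
130   1   1   2   1   5  22  51  73  73  38   2  16  21   9  12  33  15   5   4   5   4   5   4
132   1   1   1   2   5  21  51  74  71  38   1   0   3   8   6  11   5   5   6   6   5   9   1
134   2   2   1   1   5  20  51  73  71  32   0   2   2   7   5   7   5   5   5   6   1   0   1
136   2   2   1   1   6  20  50  73  69  21   0   0   1   1   7   8   5   4   4   1   1   1   1
138   2   1   1   2   6  19  46  71  68  16   1   2   1   0   8   7   4   3   2   2   1   1   1
140   1   1   2   0   2  10  32  59  61  13   1   1   1   1   7   5   3   3   2   2   1   1   1
142   1   1   1   1   1   7  27  49  48  11   0   0   2   2   6   3   2   6   3   3   1   1   1
144   1   1   1   1   0   2  25  37  31   6   0   0   1   2  14  20  22  28  17   2   1   1   2
146   1   0   2   0   0   0   8   7   3   0   0   0   0   0  12  22  26  29  24   3   0   0   1
148   1   2   1   1   1   0   0   1 
[... 991 characters left out ...]
   2   2   2   2   2   2   2
170   1   2   3   2   2   2   2   2   2   1   1   2   2   2   1   2   2   3   3   3   2   2   2
172   3   2   2   3   2   1   3   2   2   2   2   2   2   2   2   2   2   2   3   3   2   2   2
174   2   2   2   2   3   2   2   2   2   2   3   2   3   2   2   3   2   2   3   3   2   2   2
176   2   1   2   3   2   2   2   2   2   2   2   2   2   1   2   2   2   2   2   2   2   2   2
178   2   2   2   2   2   2   2   2   1   6   9   1   2   2   2   3   2   2   2   3   2   1   3
180   3   2   2   2   2   4  17  31  39  44  31   0   2   2   2   2   2   2   1   2   2   3   2
182   3   2   2   3  12  46  55  59  59  58  51  23   0   2   2   2   2   2   2   2   2   2   2
```

View pics/h.png

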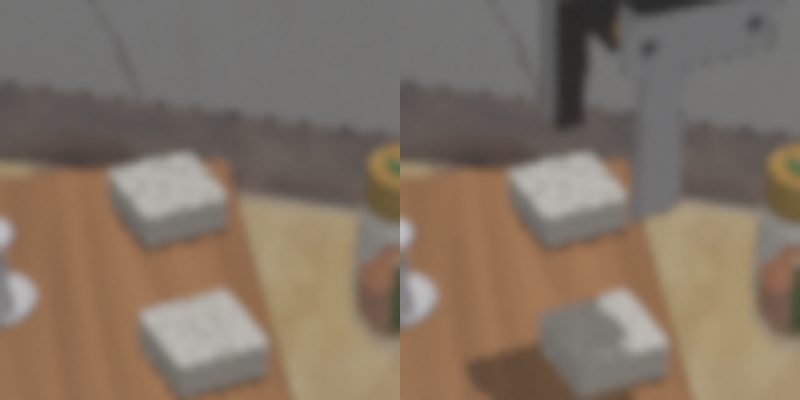

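The tips of both fingers end at rows 163 and 145, about 9 px (about 25 mm) higher than the nominal tip position. The jaws may swing as they open, so I measure the tips again at a narrower opening.

```bash
python3 shift.py '[[0, 0, 0, 0, 0, 0, 0.58], [0, 0, 0, 0, 0, 0, 0.58], [0, 0, 0, 0, 0, 0, 0.58], [0, 0, 0, 0, 0, 0, 0.58]]'
python3 - <<'E'
from h import *
b=np.load("f0.npz")["side"]; F=[];P=[]
for _ in range(3): F.append(bot.grab_frame("side").astype(float)); P.append(bot.sense()["position"])
f=np.mean(F,0); print(np.round(P,4).tolist(),bot.sense()["opening"])
m=np.abs(f-b).max(2)
for v in range(138,186,2): print(v,' '.join('%3d'%m[v,u] for u in range(264,310,2)))
s,p,R=state()
for dz in(.008,-.017):
  for y in(.0272,.04,-.0272,-.04): print(dz,y,proj("side",p+R@[0,y,dz]).round(1),proj("top",p+R@[0,y,dz]).round(1))
E
```

```text
clock: 3.28
position: [0.4889, -0.1269, 0.1047]
orientation: [-0.645, 3.075, -0.0]
contact_force: [0.0, -0.2, 0.3]
opening: 0.604
grip_force: 0.0
[[0.4888, -0.127, 0.1046], [0.4888, -0.127, 0.1046], [0.4888, -0.127, 0.1046]] 0.5825305932624986
138   1   1   1   2   1   1   7  36  69  71  40   1   2  12   6   3   4   8   5   2   1   2   1
140   2   1   2   1   2   2   9  27  65  66  33   0   3  14   5   4   4   5   2   2   1   2   1
142   1   0   2   1   1   2  15  16  50  53  25   0   1   8  16   4   2   3   0   2   2   1   2
144   2   1   1   0   1   1  12  13  42  46  26   0   2  18  28  24  22  23   4   1   1   1   1
146   1   0   1   0   0   1   6  14  42  43  24   0   2  17  27  25  26  23   4   0   0   1   0
148   1   1   1   2   1   0   1  14  25  15   6   0   3  19  27  26  25  19   2   1   0   1   1
150   1   1   0   1   0   1   1   0   0   1   1   1   3  18  28  27  24  19   1   2   1   1   0
152   1   0   1   2   1   2   3   2   3   3   2   1   6  18  27  27  25  15   1   1   1   1   1
154   2   2   2   3   3   2   3   2   2   1   3   3   6  26  32  29  25  18   2   1   1 
[... 1107 characters left out ...]
  11   0   3   2   2   2   3   3   2   2   2   2   3
180   2   2   2   3   2   5  17  30  38  44  40   6   2   3   2   3   2   3   3   2   2   2   3
182   3   2   2   3  12  47  56  58  59  58  58  25   0   2   2   2   1   2   2   2   1   2   3
184   1   3   1   2   5  45  60  56  54  54  56  52  25   5   2   2   2   3   2   3   2   2   3
0.008 0.0272 [[291.3 170.1]] [[343.4 240.4]]
0.008 0.04 [[293.8 173. ]] [[337.8 242.7]]
0.008 -0.0272 [[281.  158.1]] [[366.9 230.6]]
0.008 -0.04 [[278.7 155.4]] [[372.5 228.3]]
-0.017 0.0272 [[291.6 160.9]] [[345.8 240.3]]
-0.017 0.04 [[294.2 163.8]] [[340.1 242.7]]
-0.017 -0.0272 [[281.2 149.1]] [[370.1 230.2]]
-0.017 -0.04 [[278.8 146.5]] [[375.8 227.8]]
```

```bash
python3 - <<'E'
from h import *
s,p,R=state()
for dz in(-.09,-.13,-.17): print(dz,[proj("top",p+R@[x,.0885,dz])[0].round(1).tolist() for x in(-.0375,0,.0375)])
b=np.load("f0.npz")["top"]; f=np.mean([bot.grab_frame("top").astype(float) for _ in range(3)],0)
c=f[190:280,310:390].astype(np.uint8)[...,::-1]
cv2.imwrite("pics/i.png",cv2.resize(c,None,fx=8,fy=6.6,interpolation=cv2.INTER_CUBIC))
E
```

```text
-0.09 [[315.8, 233.8], [323.6, 252.6], [331.5, 271.6]]
-0.13 [[318.7, 233.2], [327.1, 253.2], [335.5, 273.2]]
-0.17 [[322.1, 232.6], [330.9, 253.8], [339.9, 275.1]]
```

View pics/i.png

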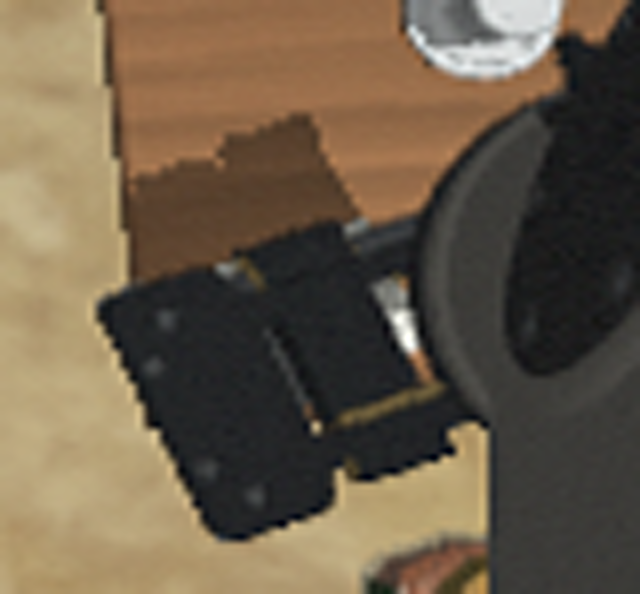

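The hand is laterally where expected in the top view: its end is at about (330,254), against (329,253.5) predicted. The difference is therefore in height. I descend to a safe height and re-measure.

Scaled: -0.0019 m is -0.019, 0.0006 m is 0.006.

```bash
python3 shift.py '[[0, 0, 0, 0.006, -0.019, 0.2, 0.85], [0, 0, 0, 0.006, -0.019, 0.4, 0.85], [0, 0, 0, 0.006, -0.019, 0.58, 0.85], [0, 0, 0, 0.006, -0.019, 0.58, 0.85], [0, 0, 0, 0.006, -0.019, 0.58, 0.85], [0, 0, 0, 0.006, -0.019, 0.58, 0.85]]'
python3 - <<'E'
from h import *
b=np.load("f0.npz")["side"]; f=np.mean([bot.grab_frame("side").astype(float) for _ in range(3)],0)
m=np.abs(f-b).max(2)
for v in range(150,206,2): print(v,' '.join('%3d'%m[v,u] for u in range(264,314,2)))
d([.4888,-.129,.03],yaw=113.7)
s,p,R=state()
for dz in(.008,-.017):
  for y in(.04,.0525,-.04,-.0525): print(dz,y,proj("side",p+R@[0,y,dz]).round(1))
E
```

```text
clock: 4.08
position: [0.4894, -0.1292, 0.0474]
orientation: [-0.645, 3.074, -0.0]
contact_force: [-0.3, -0.7, 0.4]
opening: 0.847
grip_force: 0.0
150   0   0   0   1   1   4  41  69  77  32  38  33   6  21  27  26  24  22  22  24  27  27  25  26  19
152   1   0   1   2   8  51  94 118 117  27  17  50  32  26  18   8  21  22  23  23  26  27  26  25  25
154   3   2   2   3   8  64 111 127 113  22   2  17  30  32  13   8  23  26  28  27  27  25  21  17  11
156   2   3   3   3   5  64 112 128 119  21   2   1  23  30  32  25  28  32  33  21  16   8   3   2   1
158   2   2   2   3   6  65 114 127 115  21   2   2  23  32  20  10  16  19  23   4   1   1   2   0   2
160   2   2   1   1  10  65 113 130 113  22   2   2   3  15  34  41  41  37  21   2   1   1   2   2   1
162   3   2   2   2  10  58 104 108  86  16   2   1   1   9  38  48  51  51  28   2   3   2   3   2   2
164   3   2   2   1   1  22  61  63  45   8   2   1   1  11  33  44  51  53  24   1   3   2   3   3   2
166   3   2   2   2   2   4  17  14   6   1   2   1   1  12  32  39  51  50  15   2   3   3   3   3   4
168   3   2   2  
[... 1611 characters left out ...]
  2   3   2   2   2   3   3   3   3
200   3   2   7  38  50  52  52  50  29  30  38  47  48  49  52  41  14   0   2   3   3   3   4   3   3
202   2  15  37  47  50  51  52  53  50  52  54  53  51  49  49  47  41  24   5   1   3   3   3   3   4
204   2  13  45  47  45  45  44  42  39  39  37  34  31  26  24  22  18  15   7   2   2   4   3   3   2
p [ 0.4898 -0.129   0.0476] yaw 113.7 tilt [ 0.0016  0.     -1.    ] rv [-0.0006  0.0015  0.    ]
[0.0009 0.0004 0.0176]
0.008 0.04 [[292.5 192.4]]
0.008 0.0525 [[294.9 195.3]]
0.008 -0.04 [[277.9 174.4]]
0.008 -0.0525 [[275.8 171.8]]
-0.017 0.04 [[292.9 183.8]]
-0.017 0.0525 [[295.3 186.8]]
-0.017 -0.04 [[278.1 166.1]]
-0.017 -0.0525 [[275.9 163.4]]
```

Scaled: 0.0176 m is 0.176, 0.009 m is 0.09.

```bash
python3 shift.py '[[0, 0, 0, 0.009, 0.004, 0.09, 0.85], [0, 0, 0, 0.009, 0.004, 0.176, 0.85], [0, 0, 0, 0.009, 0.004, 0.176, 0.85], [0, 0, 0, 0.009, 0.004, 0.176, 0.85]]'
python3 - <<'E'
from h import *
b=np.load("f0.npz")["side"]; f=np.mean([bot.grab_frame("side").astype(float) for _ in range(3)],0)
m=np.abs(f-b).max(2)
for v in range(164,206,2): print(v,' '.join('%3d'%m[v,u] for u in range(264,310,2)))
d([.4888,-.129,.005],yaw=113.7)
s,p,R=state()
for dz in(.008,-.019):
  for y in(.04,.0525,-.04,-.0525): print(dz,y,proj("side",p+R@[0,y,dz]).round(1))
c=lambda f: cv2.resize(f[140:220,245:325].astype(np.uint8)[...,::-1],None,fx=7,fy=7,interpolation=cv2.INTER_CUBIC)
cv2.imwrite("pics/j.png",c(f))
E
```

```text
clock: 4.57
position: [0.4875, -0.129, 0.0283]
orientation: [0.645, -3.073, -0.0]
contact_force: [1.2, -0.0, 1.2]
opening: 0.848
grip_force: 0.0
164   2   3   2   0   1  19  49  73  69  31   0   1   7  20  31  46  51  54  44  17   8   1   0
166   3   2   2   2   0  10  40  69  65  27   0   1   3  25  31  41  51  52  35   1   3   3   2
168   2   3   2   3   3   6  35  60  69  27   1   2   2   7  30  37  49  54  35   1   2   3   2
170   2   2   3   2   1   9  52  82  81  30   1   2   3   5  29  32  46  55  34   2   3   3   2
172   2   3   2   2   2   3  30  31  17   4   2   2   2   5  28  33  43  54  32   2   3   3   2
174   1   2   2   3   3   2   0   0   1   3   3   2   3   6  27  35  37  53  30   2   3   2   3
176   2   2   3   3   3   2   2   2   2   3   2   1   2   5  27  36  31  48  25   2   2   3   2
178   3   2   2   3   3   3   2   2   1   6  18  30  31   9  28  37  34  42  22   1   2   3   3
180   3   2   2   3   2   5  17  31  39  45  49  55  54  44  48  30  37  36  17   2   2   3   3
182   4   2   2   0  15  46  55  58  59  57  59  57  55  43  63  44  33  30  11   3   2   3
[... 717 characters left out ...]
  1   1   9  14  31  39  45  21   1   2   2   3   3   3
200   3   1  17  30  48  51  53  50  29  30  39  46  47  50  52  51  41  19   4   2   3   3   3
202   2   6  42  50  51  51  52  52  50  52  54  54  51  49  48  47  46  43  33  14   2   3   3
204   3   1  33  48  45  45  44  42  39  39  37  34  31  26  23  22  18  16  14   7   2   3   4
p [ 0.4881 -0.1291  0.029 ] yaw 113.69 tilt [-1.e-04 -1.e-04 -1.e+00] rv [-0.0001 -0.0001 -0.0001]
[-0.0007 -0.0002  0.024 ]
0.008 0.04 [[293.  198.5]]
0.008 0.0525 [[295.3 201.5]]
0.008 -0.04 [[278.5 180.5]]
0.008 -0.0525 [[276.4 177.8]]
-0.019 0.04 [[293.3 189.5]]
-0.019 0.0525 [[295.8 192.4]]
-0.019 -0.04 [[278.7 171.6]]
-0.019 -0.0525 [[276.5 169. ]]
```

View pics/j.png

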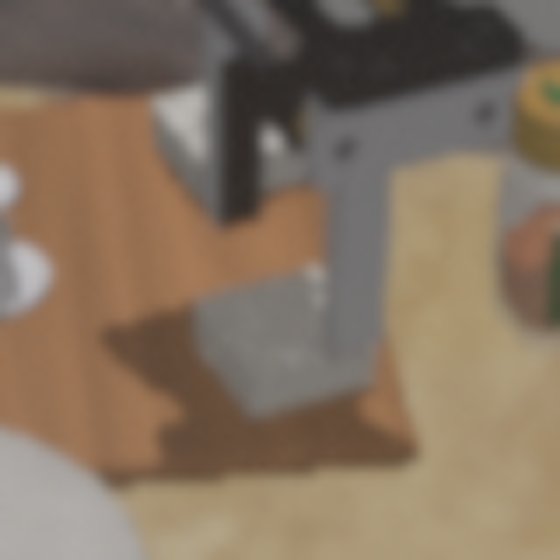

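Confirmed. The tips are still above the plate at a reported TCP z of 0.029, so they actually stand about 19–20 mm above the reported TCP. I go 26 mm lower (tips at about 23 mm) and close.

Scaled: 0.026 m is 0.26, 0.018 m is 0.18.

```bash
python3 shift.py '[[0, 0, 0, -0.007, 0, 0.09, 0.85], [0, 0, 0, -0.007, 0, 0.18, 0.85], [0, 0, 0, -0.007, 0, 0.26, 0.85], [0, 0, 0, -0.007, 0, 0.26, 0.85], [0, 0, 0, -0.007, 0, 0.26, 0.85]]' 20
python3 - <<'E'
from h import *
b=np.load("f0.npz")["side"]; f=np.mean([bot.grab_frame("side").astype(float) for _ in range(3)],0)
m=np.abs(f-b).max(2)
for v in range(172,206,2): print(v,' '.join('%3d'%m[v,u] for u in range(268,310,2)))
d([.4888,-.129,.003],yaw=113.7)
s,p,R=state()
for dz in(-.019,):
  for y in(.04,.0525,-.04,-.0525): print(dz,y,proj("side",p+R@[0,y,dz]).round(1))
E
```

```text
clock: 5.13
position: [0.4881, -0.1288, 0.0022]
orientation: [0.645, -3.073, -0.0]
contact_force: [-0.7, -0.1, 0.2]
opening: 0.848
grip_force: 0.0
172   3   2   3  29  72 100  97  27   1  12  30  36  45  43  44  54  50  46  37  29  16
174   2   3   3  30  71  98  95  25   2   1  25  37  36  35  37  53  35  11   3   2   2
176   2   2   3  31  72  97  92  22   1   1  14  27  36  38  31  46  16   2   3   2   3
178   3   2   1  21  73  95  91  39  22  31  42  35  32  38  35  40  10   2   2   2   3
180   2   2   4  21  70  79  73  57  52  54  55  42  50  30  37  36   9   2   2   3   3
182  10  25  37  54  63  62  61  58  60  57  56  49  67  43  34  30   8   3   2   3   2
184  45  52  39  47  60  57  54  54  56  59  54  60  73  64  38  30   9   2   3   3   3
186  51  53  35  18  49  60  56  54  53  53  56  61  74  68  58  31  12   3   3   3   3
188  50  51  38   2  21  52  59  62  58  57  58  62  71  64  59  36   9   2   4   3   3
190  50  52  42   6   2  34  57  57  52  47  41  41  41  25  14  16   9   2   2   3   3
192  48  52  52  33   2   4  38  47  32  21   6  11  10   5   6  13   8   3   3   3   3
194  19  44  52  49  21   1   3   5   0   1   1   5   7   5   9  17   8   2   3   3   3
196   0  25  50  53  47  15   3   2   2   3   2   5  18  32  40  30   6   1   2   3   3
198  18  32  49  51  53  37   6   0   1  10  14  27  29  36  38  23   3   1   3   3   3
200  43  49  50  51  53  50  28  30  38  47  47  48  49  49  50  46  33   9   3   3   3
202  45  51  50  52  52  52  50  52  55  54  51  48  49  47  46  45  43  27   1   3   3
204  45  48  46  45  44  43  40  38  37  35  31  26  24  22  19  16  14   9   1   3   4
p [ 0.4888 -0.1288  0.0031] yaw 113.69 tilt [ 1.e-04 -1.e-04 -1.e+00] rv [-0.0001  0.     -0.0002]
[ 0.0001 -0.0002  0.0001]
-0.019 0.04 [[292.7 198.2]]
-0.019 0.0525 [[295.1 201.2]]
-0.019 -0.04 [[278.3 180.2]]
-0.019 -0.0525 [[276.1 177.6]]
```

Consistent, and no contact. Close, then lift 10 mm as a check.

```bash
python3 shift.py '[[0, 0, 0, 0, 0, 0, 0.3], [0, 0, 0, 0, 0, 0, 0.3], [0, 0, 0, 0, 0, 0, 0.3], [0, 0, 0, 0, 0, 0, 0.3], [0, 0, 0, 0, 0, 0, 0.3], [0, 0, 0, 0, 0, 0, 0.3], [0, 0, 0, 0, 0, 0, 0.3], [0, 0, 0, 0, 0, -0.3, 0.3], [0, 0, 0, 0, 0, -0.5, 0.3], [0, 0, 0, 0, 0, -0.5, 0.3]]' 20
python3 -c "
from h import *
d([.4888,-.129,.25],[.46,.12,.25],[.4935,.3553,.25],yaw=106.35);d()"
```

```text
clock: 6.12
position: [0.4904, -0.1292, 0.0559]
orientation: [-0.644, 3.071, -0.001]
contact_force: [1.2, 0.8, -0.9]
opening: 0.511
grip_force: 20.0
p [ 0.4904 -0.1292  0.0559] yaw 113.67 tilt [ 3.9e-03 -1.0e-04 -1.0e+00] rv [-0.0015  0.0036  0.1278]
[ 0.0007  0.0005 -0.1941]
[-0.0729  0.2401 -0.1942]
[-0.198   0.4421 -0.1941]
p [ 0.4904 -0.1292  0.0559] yaw 113.67 tilt [ 3.9e-03 -1.0e-04 -1.0e+00] rv [0. 0. 0.]
```

Scaled: 0.442 m is 4.42, 0.24 m is 2.4, 0.128 rad is 0.512.

```bash
python3 shift.py '[[0, 0, 0, 0, 0, -1.7, 0.3], [0, 0, 0, 0, 0, -1.7, 0.3], [0, 0, 0, 0, 0, -1.7, 0.3], [0, 0, 0, 0, 0, -1.7, 0.3], [0, 0, 0, 0, 0, -1.7, 0.3], [0, 0, 0.24, -0.73, 2.4, -1.7, 0.3], [0, 0, 0.24, -0.73, 2.4, -1.7, 0.3], [0, 0, 0.24, -0.73, 2.4, -1.7, 0.3], [0, 0, 0.24, -0.73, 2.4, -1.7, 0.3], [0, 0, 0.24, -0.73, 2.4, -1.7, 0.3], [0, 0, 0.24, -0.73, 2.4, -1.7, 0.3], [0, 0, 0.512, -1.98, 4.42, -1.7, 0.3], [0, 0, 0.512, -1.98, 4.42, -1.7, 0.3], [0, 0, 0.512, -1.98, 4.42, -1.7, 0.3], [0, 0, 0.512, -1.98, 4.42, -1.7, 0.3], [0, 0, 0.512, -1.98, 4.42, -1.7, 0.3], [0, 0, 0.512, -1.98, 4.42, -1.7, 0.3], [0, 0, 0.512, -1.98, 4.42, -1.7, 0.3], [0, 0, 0.512, -1.98, 4.42, -1.7, 0.3]]'
python3 -c "
from h import *
d([.4935,.3553,.11],yaw=106.35)"
```

```text
clock: 7.7
position: [0.4916, 0.3572, 0.2215]
orientation: [0.451, -3.107, 0.001]
contact_force: [-1.2, -1.7, -0.5]
opening: 0.509
grip_force: 20.0
p [0.4916 0.3572 0.2215] yaw 106.52 tilt [-0.0015 -0.0011 -1.    ] rv [-0.0006 -0.0017  0.003 ]
[-0.0014 -0.0023  0.1115]
```

The manual's scale: shifts go in units of 100 mm and turns go in units of 0.25 rad. Converting my numbers, 0.131 m is 1.31, 0.11 m is 1.1, 0.003 rad is 0.012.

```bash
python3 shift.py '[[0, 0, 0.012, -0.014, -0.023, 0.4, 0.3], [0, 0, 0.012, -0.014, -0.023, 0.8, 0.3], [0, 0, 0.012, -0.014, -0.023, 1.1, 0.3], [0, 0, 0.012, -0.014, -0.023, 1.31, 0.3], [0, 0, 0.012, -0.014, -0.023, 1.31, 0.3], [0, 0, 0.012, -0.014, -0.023, 1.31, 0.3], [0, 0, 0.012, -0.014, -0.023, 1.31, 0.3]]'
cat > edge.py <<'E'
from h import *
from scipy.ndimage import map_coordinates,gaussian_filter
def edges(img,n,C,rng=3.5,num=15):
    "subpixel strongest-gradient points near the projected edges of the square C; returns per-edge signed offsets"
    g=gaussian_filter(img.mean(2),.7); px=proj(n,C); out=[]
    for i in range(4):
        a,b=px[i],px[(i+1)%4]; t=(b-a)/np.linalg.norm(b-a); nn=np.array([t[1],-t[0]])
        if nn@((a+b)/2-px.mean(0))<0: nn=-nn
        k=np.arange(-rng,rng+.01,.25); offs=[];w=[]
        for q in np.linspace(.15,.85,num):
            P=a+(b-a)*q+k[:,None]*nn; pr=map_coordinates(g,[P[:,1],P[:,0]],order=3); dg=np.gradient(pr,.25); j=np.argmax(np.abs(dg)); offs.append(k[j]);w.append(dg[j])
        out.append((i,nn,np.median(offs),np.std(offs),np.median(w)))
    return out
E
python3 - <<'E'
from edge import *
B=np.load("f0.npz")
d([.4935,.3553,.09],yaw=106.35)
for nm,p,sz in(("mould",[.4935,.3553,.062,.2854],.066),("mouth",[.4935,.3553,.062,.2854],.0566),("plate",[.4888,-.129,.032,.4134],.048)):
    for n in("top","side"):
        for e in edges(B[n],n,sq(p,sz)): print(nm,n,e[0],e[1].round(2),"off %.2f sd %.2f g %.0f"%e[2:])
E
```

```text
clock: 8.28
position: [0.4952, 0.3536, 0.0935]
orientation: [-0.441, 3.109, 0.001]
contact_force: [0.1, 1.1, -0.9]
opening: 0.512
grip_force: 20.0
p [0.4952 0.3536 0.0935] yaw 106.14 tilt [ 0.0011  0.001  -1.    ] rv [ 0.0006  0.0014 -0.0036]
[0.0012 0.0021 0.0035]
mould top 0 [-0.25 -0.97] off -3.25 sd 0.20 g 35
mould top 1 [ 0.97 -0.24] off -0.25 sd 0.00 g -44
mould top 2 [0.26 0.97] off -0.25 sd 1.17 g -43
mould top 3 [-0.97  0.23] off 0.25 sd 0.12 g -54
mould side 0 [-0.94  0.34] off 0.75 sd 1.42 g -27
mould side 1 [-0.27 -0.96] off 0.50 sd 2.01 g -12
mould side 2 [ 0.91 -0.41] off -3.50 sd 3.06 g 12
mould side 3 [0.29 0.96] off 0.25 sd 0.00 g -22
mouth top 0 [-0.25 -0.97] off -1.00 sd 0.87 g 34
mouth top 1 [ 0.97 -0.24] off 2.00 sd 0.10 g -45
mouth top 2 [0.26 0.97] off 2.00 sd 0.15 g -43
mouth top 3 [-0.97  0.23] off 2.25 sd 0.12 g -53
mouth side 0 [-0.94  0.35] off 3.50 sd 1.44 g -26
mouth side 1 [-0.27 -0.96] off -2.50 sd 0.11 g 15
mouth side 2 [ 0.92 -0.4 ] off -2.50 sd 0.14 g 19
mouth side 3 [0.28 0.96] off 3.00 sd 1.31 g -22
plate top 0 [-0.38 -0.92] off -0.25 sd 0.11 g -64
plate top 1 [ 0.92 -0.39] off 0.25 sd 0.12 g -54
plate top 2 [0.39 0.92] off 0.00 sd 0.08 g -49
plate top 3 [-0.92  0.39] off -0.50 sd 0.08 g -71
plate side 0 [-0.79  0.61] off 0.00 sd 0.00 g -23
plate side 1 [-0.26 -0.97] off 1.00 sd 0.08 g -19
plate side 2 [ 0.77 -0.64] off 0.50 sd 0.15 g -24
plate side 3 [0.27 0.96] off -0.50 sd 0.06 g -20
```

```bash
cat >> edge.py <<'E'
def refine(img,sets,p0):
    "fit x,y,yaw of nested squares to chosen image edges; sets: (view, size, z, edge ids, sign of gradient outward)"
    p=np.array(p0,float)
    for it in range(4):
        pts=[]
        for n,sz,z,ids,sg in sets:
            g=gaussian_filter(img[n].mean(2),.7); px=proj(n,sq([p[0],p[1],z,p[2]],sz))
            for i in ids:
                a,b=px[i],px[(i+1)%4]; t=(b-a)/np.linalg.norm(b-a); nn=np.array([t[1],-t[0]])
                if nn@((a+b)/2-px.mean(0))<0: nn=-nn
                k=np.arange(-1.75,1.76,.125)
                for q in np.linspace(.12,.88,15):
                    P=a+(b-a)*q+k[:,None]*nn; dg=sg*np.gradient(map_coordinates(g,[P[:,1],P[:,0]],order=3),.125); j=np.argmax(dg)
                    if 0<j<len(k)-1: pts.append((n,sz,z,i,P[j]))
        def res(v):
            o=[]
            for n,sz,z,i,P in pts:
                px=proj(n,sq([v[0],v[1],z,v[2]],sz)); a,b=px[i],px[(i+1)%4]; t=(b-a)/np.linalg.norm(b-a); o.append((P-a)@[t[1],-t[0]])
            return np.array(o)
        p=least_squares(res,p,loss="soft_l1",f_scale=.3,x_scale=[.01,.01,.1]).x
    return p,np.sqrt(np.mean(res(p)**2)),len(pts)
E
python3 - <<'E'
from edge import *
B=np.load("f0.npz"); p0=[.4938,.3556,.2854]
T=("top",.066,.062,[1,2,3],-1); S=("side",.066,.062,[0,3],-1)
for nm,s in(("top",[T]),("side",[S]),("both",[T,S])):
    r=refine(B,s,p0); print(nm,r[0][:2].round(4),np.degrees(r[0][2]).round(2),round(r[1],2),r[2])
r=refine(B,[("top",.048,.032,[0,1,2,3],-1)],[.4888,-.129,.4134]); print("plate top",r)
r=refine(B,[("side",.048,.032,[0,1,2,3],-1)],[.4888,-.129,.4134]); print("plate side",r)
f=np.mean([bot.grab_frame("side").astype(float) for _ in range(4)],0); s,p,R=state(); np.save("hov.npy",f); np.savez("hovp.npz",p=p,R=R)
m=np.abs(f-B["side"]).max(2)
c=np.array([p+R@[x,y,z] for z in(-.009,-.029) for x,y in((-.024,-.024),(-.024,.024),(.024,.024),(.024,-.024))]); print(p,proj("side",c).round(1).tolist())
print("M",proj("side",sq([.4938,.3556,.062,.2854],.066)).round(1).tolist())
for v in range(310,372,2): print(v,' '.join('%3d'%f[v,u].mean() for u in range(262,334,2)))
print()
for v in range(330,372,2): print(v,' '.join('%3d'%m[v,u] for u in range(262,334,2)))
E
```

```text
Traceback (most recent call last):
  File "edge.py", line 33, in refine
    p=least_squares(res,p,loss="soft_l1",f_scale=.3,x_scale=[.01,.01,.1]).x
      ~~~~~~~~~~~~~^^^^^^^^^^^^^^^^^^^^^^^^^^^^^^^^^^^^^^^^^^^^^^^^^^^^^^
  File "edge.py", line 31, in res
    px=proj(n,sq([v[0],v[1],z,v[2]],sz)); a,b=px[i],px[(i+1)%4]; t=(b-a)/np.linalg.norm(b-a); o.append((P-a)@[t[1],-t[0]])
  File "h.py", line 6, in proj
    m=bot.camera_model(n); c=np.atleast_2d(X)@np.array(m["R"]).T+m["t"]; s=c[:,:2]/c[:,2:]
ValueError: time passes only in moves, steps and waits
```

```bash
sed -i 's/m=bot.camera_model(n); c=/m=cam(n); c=/; s/^def proj/from functools import lru_cache\ncam=lru_cache(bot.camera_model)\ndef proj/' h.py
python3 - <<'E'
from edge import *
B=dict(np.load("f0.npz")); p0=[.4938,.3556,.2854]
T=("top",.066,.062,[1,2,3],-1); S=("side",.066,.062,[0,3],-1)
for nm,s in(("top",[T]),("side",[S]),("both",[T,S])):
    r=refine(B,s,p0); print(nm,r[0][:2].round(4),np.degrees(r[0][2]).round(2),round(r[1],2),r[2])
r=refine(B,[("top",.048,.032,[0,1,2,3],-1)],[.4888,-.129,.4134]); print("plate top",r)
r=refine(B,[("side",.048,.032,[0,1,2,3],-1)],[.4888,-.129,.4134]); print("plate side",r)
f=np.mean([bot.grab_frame("side").astype(float) for _ in range(4)],0); s,p,R=state(); np.save("hov.npy",f); np.savez("hovp.npz",p=p,R=R)
m=np.abs(f-B["side"]).max(2)
c=np.array([p+R@[x,y,z] for z in(-.009,-.029) for x,y in((-.024,-.024),(-.024,.024),(.024,.024),(.024,-.024))]); print(p,proj("side",c).round(1).tolist())
print("M",proj("side",sq([.4938,.3556,.062,.2854],.066)).round(1).tolist())
for v in range(310,372,2): print(v,' '.join('%3d'%f[v,u].mean() for u in range(262,334,2)))
print()
for v in range(330,372,2): print(v,' '.join('%3d'%m[v,u] for u in range(262,334,2)))
E
```

```text
top [0.4939 0.3558] 16.25 0.12 45
side [0.4942 0.356 ] 16.2 0.24 30
both [0.4941 0.3559] 16.25 0.18 75
plate top (array([ 0.48894766, -0.12988   ,  0.40759083]), np.float64(0.17304735232182175), 60)
plate side (array([ 0.48909935, -0.13173478,  0.3976588 ]), np.float64(0.2896223341166475), 60)
[0.49499267 0.35423736 0.09344799] [[276.2, 329.4], [286.1, 355.4], [316.4, 346.9], [305.2, 321.7], [276.3, 321.5], [286.5, 347.6], [317.3, 339.0], [305.8, 313.8]]
M [[282.7, 378.0], [269.7, 342.2], [307.8, 331.7], [323.1, 365.9]]
310 162 158 157 158 158 158 162 164 163 160 132  61  48  48  47  48  48  47  48  48  47  46  48  47  46  47  47  49  47  48  47  48  47  48  48  49
312 158 157 158 158 158 159 163 163 161 157 142  77  47  49  49  54  49  47  47  48  48  47  46  47  46  48  47  48  47  47  47  48  47  48  48  47
314 157 157 158 157 158 161 164 163 159 153 147 100  50  50  69  75  52  47  47  47  47  46  46  46  47  46  46  46  47  47  47  48  46  47  46  48
316 159 157 158 158 159 163 164 161 155 151 150 117  57  60  87  77  50  46  47  46  47  46  45  46  47  46  46  46  47  46  46  4
[... 6422 characters left out ...]
  53  48  25   6   1  39  29  15  25  31  34  34  30  39  36   2  15  14  16  16  17  17  17  17  17  17  18
364  48  57  59  54  11  12  13   2  46  56  51  20   8   8  43  53  36  25  17  15  15  42  57  57  27   5   1   3  14   6  11  16  18  17  17  17
366  60  60  60  58  20  13  13  10  31  58  52  37  10  11  46  58  40  13  10   8   7  42  57  58  49  40  44  43  49  36   1  14  17  18  18  17
368  60  60  60  58  20  13  13  11  13  54  56  52  52  54  58  60  35   6   8  14  28  50  58  58  55  50  38  24   9   3  12  16  17  17  17  18
370  57  54  51  37   5  13  13  13   4  43  58  53  58  60  59  59  40  34  45  53  55  54  47  36  21   5   6  12  13  15  16  18  17  17  17  18
```

The mould is at (0.4941, 0.3559), yaw 16.25°, with both views agreeing to 0.3 mm. The held plate's lower edges appear where predicted, within about 1 px. I centre it just above the rim.

```bash
python3 -c "
from h import *
d([.4941,.3559,.060],yaw=106.25)"
```

```text
p [0.495  0.3542 0.0934] yaw 106.19 tilt [ 0.0015  0.0016 -1.    ] rv [ 0.0011  0.0019 -0.0011]
[0.0005 0.0018 0.0334]
```

Scaled: 0.0334 m is 0.334, 0.03 m is 0.3.

```bash
python3 shift.py '[[0, 0, 0, 0.005, 0.018, 0.15, 0.3], [0, 0, 0, 0.005, 0.018, 0.3, 0.3], [0, 0, 0, 0.005, 0.018, 0.334, 0.3], [0, 0, 0, 0.005, 0.018, 0.334, 0.3], [0, 0, 0, 0.005, 0.018, 0.334, 0.3], [0, 0, 0, 0.005, 0.018, 0.334, 0.3]]'
python3 -c "
from h import *
d([.4941,.3559,.048],yaw=106.25)"
```

```text
clock: 8.98
position: [0.4939, 0.3557, 0.0596]
orientation: [-0.442, 3.109, 0.001]
contact_force: [-0.8, -0.6, -0.6]
opening: 0.507
grip_force: 20.0
p [0.4939 0.3557 0.0596] yaw 106.19 tilt [ 9.e-04  7.e-04 -1.e+00] rv [ 0.0005  0.001  -0.0011]
[-0.0003  0.0001  0.0116]
```

```bash
python3 shift.py '[[0, 0, 0, 0, 0, 0.03, 0.3], [0, 0, 0, 0, 0, 0.06, 0.3], [0, 0, 0, 0, 0, 0.09, 0.3], [0, 0, 0, 0, 0, 0.09, 0.3]]'; python3 shift.py '[[0, 0, 0, 0, 0, 0.015, 0.3], [0, 0, 0, 0, 0, 0.03, 0.3], [0, 0, 0, 0, 0, 0.03, 0.3]]'
```

```text
clock: 9.32
position: [0.4937, 0.3556, 0.0493]
orientation: [-0.442, 3.11, 0.0]
contact_force: [3.0, 0.8, -2.3]
opening: 0.508
grip_force: 20.0
clock: 9.57
position: [0.4937, 0.3556, 0.0466]
orientation: [-0.442, 3.11, 0.0]
contact_force: [3.2, 2.7, 0.6]
opening: 0.51
grip_force: 20.0
```

Scaled: 0.001 m is 0.01.

```bash
python3 shift.py '[[0, 0, 0, 0, 0, 0.01, 0.3], [0, 0, 0, 0, 0, 0.01, 0.3]]'; python3 shift.py '[[0, 0, 0, 0, 0, 0.01, 0.3], [0, 0, 0, 0, 0, 0.01, 0.3]]'
```

```text
clock: 9.73
position: [0.4937, 0.3557, 0.0458]
orientation: [-0.442, 3.11, 0.001]
contact_force: [4.1, 2.9, 1.5]
opening: 0.506
grip_force: 20.0
clock: 9.9
position: [0.4937, 0.3557, 0.0448]
orientation: [-0.442, 3.11, 0.001]
contact_force: [3.5, 1.6, 4.2]
opening: 0.508
grip_force: 20.0
```

The force is rising as on the barbs, so the plate is laid in. Release, retreat, and shut the jaws above it.

```bash
python3 shift.py '[[0, 0, 0, 0, 0, 0, 0.8], [0, 0, 0, 0, 0, 0, 0.8], [0, 0, 0, 0, 0, 0, 0.8], [0, 0, 0, 0, 0, -0.3, 0.8], [0, 0, 0, 0, 0, -0.6, 0.8], [0, 0, 0, 0, 0, -0.6, 0.0], [0, 0, 0, 0, 0, -0.6, 0.0], [0, 0, 0, 0, 0, -0.6, 0.0], [0, 0, 0, 0, 0, -0.6, 0.0], [0, 0, 0, 0, 0, -0.6, 0.0], [0, 0, 0, 0, 0, -0.6, 0.0], [0, 0, 0, 0, 0, -0.6, 0.0]]' 30
python3 - <<'E'
from edge import *
d([.4941,.3559,.061],yaw=106.25)
B={n:np.mean([bot.grab_frame(n).astype(float) for _ in range(4)],0) for n in("side",)}
for z in(.074,.076,.078):
  for e in edges(B["side"],"side",sq([.4941,.3559,z,.2836],.048),2.5): print(z,e[0],e[1].round(2),"off %.2f sd %.2f g %.0f"%e[2:])
f=B["side"]; print(proj("side",sq([.4941,.3559,.076,.2836],.048)).round(1).tolist())
for v in range(310,372,2): print(v,' '.join('%3d'%f[v,u].mean() for u in range(266,326,2)))
E
```

```text
clock: 10.9
position: [0.4931, 0.3552, 0.1039]
orientation: [0.442, -3.109, 0.001]
contact_force: [-0.3, 0.3, -1.1]
opening: 0.338
grip_force: 0.0
p [0.4931 0.3552 0.1039] yaw 106.19 tilt [-8.e-04 -8.e-04 -1.e+00] rv [-0.0006 -0.001  -0.001 ]
[-0.0012  0.0005  0.0429]
0.074 0 [-0.94  0.35] off 1.00 sd 0.18 g -6
0.074 1 [-0.26 -0.96] off 0.75 sd 1.01 g 8
0.074 2 [ 0.92 -0.4 ] off -0.25 sd 0.72 g 15
0.074 3 [0.28 0.96] off 0.25 sd 1.49 g -1
0.076 0 [-0.94  0.35] off 1.50 sd 0.18 g -5
0.076 1 [-0.26 -0.96] off 0.00 sd 0.69 g 8
0.076 2 [ 0.92 -0.4 ] off -0.75 sd 1.32 g 13
0.076 3 [0.28 0.96] off -1.75 sd 1.53 g 2
0.078 0 [-0.94  0.35] off 1.75 sd 0.18 g -5
0.078 1 [-0.26 -0.96] off -0.50 sd 1.26 g 8
0.078 2 [ 0.92 -0.4 ] off -1.00 sd 1.44 g -1
0.078 3 [0.28 0.96] off -1.00 sd 1.62 g 2
[[286.4, 366.3], [276.6, 340.4], [304.9, 332.6], [315.9, 357.7]]
310 158 159 158 160 163 164 164 161 156 149 111  83  88  72  63  50  49  49  48  48  47  47  47  48  48  48  48  48  49  48
312 159 159 159 160 164 164 162 158 154 152 140 104  87  62  57  48  49  48  48  48  48  47  48  46  48  48  48  48  47
[... 2900 characters left out ...]
 130 131 131 128 128 131 130 132 133 133 133 133 133 133 144 169 192 191 167 105
362 195 175 123 109 107 109 117 113 113 125 130 130 130 132 134 136 135 134 133 132 132 130 130 130 132 156 183 196 176 159
364 168 155 120 111 107 107 115 115 110 122 130 130 131 133 134 134 132 132 130 130 130 130 128 126 131 162 183 195 173 149
366 123 122 117 114 107 107 112 117 110 116 131 133 133 132 132 130 130 130 130 128 125 120 121 131 154 183 185 181 162 129
368 121 121 117 116 108 106 108 116 111 112 128 131 129 130 130 129 127 124 121 119 116 117 122 136 147 147 138 134 132 144
370 120 120 119 117 111 106 106 113 115 109 125 130 128 126 124 119 117 115 117 120 119 119 119 121 122 122 122 122 154 189
```

The plate lies flat in the mould. In the side view its top edges are within about 1 px of predicted for z ≈ 0.075. Now press with the shut jaws.

Scaled: 0.04 m is 0.4, 0.03 m is 0.3.

```bash
python3 shift.py '[[0, 0, 0, -0.014, 0.006, 0.15, 0], [0, 0, 0, -0.014, 0.006, 0.3, 0], [0, 0, 0, -0.014, 0.006, 0.4, 0], [0, 0, 0, -0.014, 0.006, 0.4, 0], [0, 0, 0, -0.014, 0.006, 0.4, 0]]' 30; for i in 1; do python3 shift.py '[[0, 0, 0, 0, 0, 0.02, 0], [0, 0, 0, 0, 0, 0.04, 0], [0, 0, 0, 0, 0, 0.04, 0]]'; done
```

```text
clock: 11.52
position: [0.4944, 0.3561, 0.0644]
orientation: [0.442, -3.109, 0.001]
contact_force: [-0.5, 0.9, 0.5]
opening: 0.007
grip_force: 0.0
clock: 11.77
position: [0.4946, 0.3565, 0.0608]
orientation: [-0.442, 3.11, 0.0]
contact_force: [-0.2, -0.6, -0.8]
opening: 0.005
grip_force: 0.0
```

Scaled: 0.004 m is 0.04, 0.002 m is 0.02.

```bash
python3 shift.py '[[0, 0, 0, 0, 0, 0.02, 0], [0, 0, 0, 0, 0, 0.04, 0], [0, 0, 0, 0, 0, 0.04, 0]]'; python3 shift.py '[[0, 0, 0, 0.003, -0.005, 0.02, 0], [0, 0, 0, 0.003, -0.005, 0.03, 0], [0, 0, 0, 0.003, -0.005, 0.03, 0]]';  python3 shift.py '[[0, 0, 0, 0, 0, 0.01, 0], [0, 0, 0, 0, 0, 0.02, 0], [0, 0, 0, 0, 0, 0.02, 0]]'
```

```text
clock: 12.02
position: [0.4945, 0.3564, 0.0565]
orientation: [-0.443, 3.11, 0.0]
contact_force: [0.8, 0.4, -0.6]
opening: 0.005
grip_force: 0.0
clock: 12.27
position: [0.4942, 0.3556, 0.0532]
orientation: [0.442, -3.11, 0.001]
contact_force: [-0.1, 0.3, -0.4]
opening: 0.009
grip_force: 0.0
clock: 12.52
position: [0.4943, 0.3558, 0.0514]
orientation: [0.443, -3.11, 0.0]
contact_force: [-0.6, -0.7, -0.3]
opening: 0.005
grip_force: 0.0
```

```bash
for i in 1; do python3 shift.py '[[0, 0, 0, 0, 0, 0.01, 0], [0, 0, 0, 0, 0, 0.02, 0], [0, 0, 0, 0, 0, 0.02, 0]]'; python3 shift.py '[[0, 0, 0, 0, 0, 0.01, 0], [0, 0, 0, 0, 0, 0.02, 0], [0, 0, 0, 0, 0, 0.02, 0]]'; python3 shift.py '[[0, 0, 0, 0, 0, 0.01, 0], [0, 0, 0, 0, 0, 0.02, 0], [0, 0, 0, 0, 0, 0.02, 0]]'; done
```

```text
clock: 12.77
position: [0.4946, 0.3559, 0.0501]
orientation: [-0.442, 3.11, 0.0]
contact_force: [-3.6, -2.2, 13.3]
opening: 0.003
grip_force: 6.3
clock: 13.02
position: [0.4946, 0.3559, 0.0482]
orientation: [-0.442, 3.11, 0.001]
contact_force: [-3.7, -2.7, 13.0]
opening: 0.004
grip_force: 6.5
clock: 13.27
position: [0.4945, 0.3559, 0.0463]
orientation: [-0.442, 3.11, 0.001]
contact_force: [-3.2, -3.5, 13.3]
opening: 0.007
grip_force: 6.8
```

Contact came at TCP z ≈ 0.0504, meaning the boss was at about 0.069, the seated height. The force then stayed at the 13 N ejector preload with no click ramp. I go on in steps and judge by where the hard stop lies.

```bash
for i in 1; do python3 shift.py '[[0, 0, 0, 0, 0, 0.01, 0], [0, 0, 0, 0, 0, 0.02, 0], [0, 0, 0, 0, 0, 0.02, 0]]'; python3 shift.py '[[0, 0, 0, 0, 0, 0.01, 0], [0, 0, 0, 0, 0, 0.02, 0], [0, 0, 0, 0, 0, 0.02, 0]]'; python3 shift.py '[[0, 0, 0, 0, 0, 0.01, 0], [0, 0, 0, 0, 0, 0.02, 0], [0, 0, 0, 0, 0, 0.02, 0]]'; done | grep -E 'posi|force'
```

```text
position: [0.4945, 0.356, 0.0443]
contact_force: [-4.7, -2.6, 13.8]
grip_force: 7.0
position: [0.4946, 0.3559, 0.0423]
contact_force: [-4.0, -2.8, 14.9]
grip_force: 7.3
position: [0.4945, 0.3559, 0.0403]
contact_force: [-3.9, -2.9, 14.5]
grip_force: 7.5
```

```bash
for i in 1; do python3 shift.py '[[0, 0, 0, 0, 0, 0.01, 0], [0, 0, 0, 0, 0, 0.01, 0]]'; python3 shift.py '[[0, 0, 0, 0, 0, 0.01, 0], [0, 0, 0, 0, 0, 0.01, 0]]'; python3 shift.py '[[0, 0, 0, 0, 0, 0.01, 0], [0, 0, 0, 0, 0, 0.01, 0]]'; done | grep -E 'posi|force'
```

```text
position: [0.4946, 0.3559, 0.0393]
contact_force: [-4.1, -2.8, 15.5]
grip_force: 7.6
position: [0.4946, 0.356, 0.0386]
contact_force: [-5.0, -3.5, 18.2]
grip_force: 8.8
position: [0.4947, 0.356, 0.0384]
contact_force: [-8.6, -5.6, 30.4]
grip_force: 15.4
```

The hard stop is at 0.0386: 11.8 mm of travel from contact, at the height where a seated plate should bottom out. I ease to about 24 N, hold, and hand in.

Scaled: -0.0004 m is -0.004.

```bash
python3 shift.py '[[0, 0, 0, 0, 0, -0.004, 0], [0, 0, 0, 0, 0, -0.004, 0], [0, 0, 0, 0, 0, -0.004, 0], [0, 0, 0, 0, 0, -0.004, 0], [0, 0, 0, 0, 0, -0.004, 0], [0, 0, 0, 0, 0, -0.004, 0]]'
```

```text
clock: 15.02
position: [0.4947, 0.356, 0.0385]
orientation: [-0.442, 3.11, 0.001]
contact_force: [-6.4, -4.6, 25.4]
opening: 0.004
grip_force: 12.6
```

```bash
python3 -c "
from bench import bot
print(bot.hand_in())"
```

```text
the job is handed in; nothing more can be done
None
```

The rosette plate is in the mould, snapped home, with the ejector at its stop and the closed gripper holding it down at about 25 N. I never saw the click in the force readings: the plate already sat at its snapped height when I started pressing, so I judge it home from where the ejector bottomed out. I handed the job in at about 15 s.

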